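# Tip the book trough back one hole and shelve the red book in it

### The arm

A 7-joint arm with a two-finger parallel gripper is mounted at the origin on the work surface. World frame = base frame: x ahead of the robot, y to its left, z up, the work surface at z = 0. Lengths are in mm, angles in rad, forces in N, time in s.
With the tool pointing down it reaches from about 400 to 875 mm from the base axis. Payload 4.4 kg.
Tool frame: the origin (TCP) lies at the very end of the fingers, on their centre line; the grasp point (between the pads) lies ctrl.grip_depth behind it (ctrl.grip_depth is the distance from the TCP to the grasp point, in mm); y points along the fingers, x is the direction in which the jaws open and shut, and the axes are right-handed (so a half turn about y gives the same grasp; the last joint's range is limited). The gripper opens to 85 mm and grips with 20 to 120 N. Pads are 22 mm wide; open, the fingers measure 114 mm over their backs; the gripper's body (76 mm by 85 mm) begins 54 mm behind the grasp point. The pads swing forward as they close: fully open they stand 13 mm farther back than shut.
Start: joints at [1.159, 0.628, 0.038, 1.517, -0.027, 0.996, -0.02], TCP at [220.345, -611.527, 231.313] pointing down, gripper open.
Joint ranges: [-3.06, 3.06], [-0.37, 2.12], [-1.25, 1.32], [0.18, 2.47], [-1.1, 4.24], [0.23, 1.98], [-2.94, 2.94]. Speed limits (rad/s): [2.57, 2.57, 3.14, 3.14, 3.14, 3.14, 3.14].

### API

Orientations are given as [roll, pitch, yaw] about the fixed x, y, z axes, in that order (R = Rz(yaw) Ry(pitch) Rx(roll)).
In Python, from cell import ctrl gives the robot as it stands.
- The arm moves only by the tool apply_moves, never from a script. Its argument "motion" is a list of rows, each a list of 5 numbers: the shift along the tool's x, y, z in cm, then the turn about the tool's y in rad, then the finger opening in cm, from 0 to 8.54. In form: [[tx, ty, tz, roll, hand], ...]. A call has 1 to 20 rows; each row is the pose to reach, as a shift and turn from the pose commanded when the call began, along the tool's axes at that moment; what a row does not reach only later rows make up. A row lasts 1/8 s, in which the tool goes at most 62.5 mm and 10.7 degrees, less where a joint would pass 70% of its speed; a pose out of reach is approached as far as the arm can. A call with a gripper value outside its range is refused whole. The fingers move at their own pace and stop on an object; the grip force is fixed at half the most. Time passes only in rows, so rows that repeat a pose let the fingers close. It gives the time, the measured TCP pose, the force and the opening at its end, in the units of the state.
- ctrl.read_state(): the state, without advancing time (a new reading comes with each control period).
- ctrl.get_image(name): name is "side" or "top"; returns a dict with "image" (384x512x3 uint8, red, green, blue), "vfov" (degrees; the focal length in pixels is half the picture's height over the tangent of half this angle, whatever the lens; pixels are square), "cx", "cy" (the principal point, pixels), "extrinsics" (4x4, takes a point from world to camera coordinates). Camera axes: x right, y up, looking along -z (the intrinsics and any distortion apply to the point x, -y, -z); pixel columns grow to the right and rows downward; lengths in mm; the calibration is good to about 2 mm. A picture is of the moment at which its call begins. There is no depth.
- ctrl.finish_job(): hands the job in, once; it reports no verdict.
Trained networks look in a picture, given as the dict that the camera call returned (one of the last four; its "shot" number tells which), for a name from the list of things; names that differ only in an ending like _2 or _b are one class to them, and where a whole thing is asked for, a point or a joint stands for the part that bears it (a point fixed in the world has none). Each returns a list of dicts, best first, with "confidence" (0 to 1); they miss things now and then, are a little off and sometimes report something else, mostly with a low value. They report only what shows in the picture. A call takes as long as a camera call.
- ctrl.search_frame(picture, query): "location" ([x, y, z] in mm, in world coordinates, good to about 4 mm: the middle of the surface that is visible of it).
- ctrl.mark_of(picture, query): "location" ([x, y, z] in mm, in world coordinates, good to about 4 mm: a listed point, or the origin of a listed thing).
The state is a dict: "clock": time; "qpos": joint angles; "qd": joint speeds; "tau": joint torques, N m; "eef_pos": TCP position; "tool_rot": TCP orientation; "force": force on the tool from outside, world axes, zero at the start; "torque": the same for the moment, N m; "width": finger opening in mm.
Only numpy, scipy, OpenCV 4.12 (cv2) and the standard library are available. Lean on these libraries where they do the work, as an engineer would, in place of code of your own. Each camera call takes 0.05 s, during which the arm holds its last target.

### The job

Pull out the spring plunger on the display trough's lever, swing the lever towards the robot to the next hole so that the trough tips one step steeper, and let the plunger snap fully home. Then take the red book from the wire sorter and stand it tail down in an empty bay of the trough, keeping hold of it, square to the sloping floor, until it stands there. Slide it down until its fore-edge rests flat against the back stop, let go, and leave the other things on the table undisturbed.

Things in the scene. Friction and masses are not known exactly. Their poses are not given: they have to be found in the camera images.
- stand: Fixed stand of the trough, pale green steel, base 170 x 236 x 6 mm. Origin: centre of its underside on the table. x level, from the back stop's side to the open side, roughly away from the robot; y level along the hinge line to the lever's side; z up. Its hinge line runs along y, 110 mm up. On the +y side stands the index quadrant, an 8 mm plate at y = 103 to 111 mm.
- pivot (a point): Middle of the trough's hinge line on the stand, 110 mm above the table; axes as the stand's. The quadrant's four 14.5 mm index holes lie 130 mm from the hinge line at 0, 14, 28 and 42 degrees from vertical, each leaning further to -x, the robot's side.
- trough (a joint): Slope of the trough's floor, rad: 0 level, growing as the stop's end goes down and the lever swings to -x. Holes at 0, 0.244, 0.489 and 0.733. It begins pinned in the second (0.244); the next steeper is the third, 0.489. The pin has about 0.01 rad of play. Pivot friction (0.5 N m) and imbalance need up to 8 N at the knob to swing it.
- plunger (a joint): How far the plunger is pulled out, m: 0 fully home, 0.016 at its end stop. It slides level along the stand's +y; the pin is clear of the plate beyond 0.010. Its spring pulls back with 4.4 N at 0 and 11 N at 0.016. Let go between holes, the pin's round tip rides on the plate and drops in when the lever reaches a hole.
- knob (a point): Centre of the plunger's black round knob, 32 mm in diameter, 32 mm long along the stand's y; moves with the plunger. It is on a steel lever square to the trough's floor: 130 mm from the hinge line, 166 mm along y from the pivot when home, about 236 mm up (225 in the next hole). A 24 mm sleeve ends 22 mm inward of this centre; nothing is above. Axes are the trough's.
- stop_foot (a point): On the trough: where floor meets back stop, midway across. Axes turn with the trough: x along the floor, uphill from the stop; y as the stand's; z square to the floor. From the pivot: 75 mm to -x, 30 mm down in these axes. Floor 150 mm long, 190 mm wide; stop 130 mm high. Wire hoops 62 mm high at y = -32.5 and 32.5 mm part three empty bays 60 mm wide. A book may not slide by itself.
- red_book: The red hardback, 120 mm wide (x, spine at +x), 30 mm thick (y), 180 mm tall (z); about 0.27 to 0.53 kg, rigid. Origin: centre of its tail (underside), z up. It stands upright in one of the sorter's three bays with its fore-edge to -x.
- fore_foot (a point): On the red book: the middle of the bottom edge at the fore-edge, 60 mm from the book's origin to -x. Axes are the book's.
- sorter: Fixed black wire sorter, origin centre of its underside, x away from the robot, y along its row of bays. Base 150 x 240 x 4 mm; four wire hoops 78 mm high and 120 mm long in x at y = -114, -38, 38 and 114 mm part three bays at y = -76, 0 and 76 mm, one book in each.
- blue_book: Blue hardback 115 x 34 x 185 mm, upright in another bay of the sorter; origin centre of its tail. Leave it.
- tan_book: Tan hardback 120 x 26 x 172 mm, upright in another bay of the sorter; origin centre of its tail. Leave it.
- tape_roll: Roll of brown tape lying flat, 100 mm across, 48 mm high; origin centre of its underside.
- pencil_mug: White pencil cup, 80 mm across, 95 mm high (150 mm with pencils); origin centre of its underside.
- date_stamp: Date stamp with a wooden knob, 50 x 30 mm, 92 mm high; origin centre of its underside.
- book_pile: Two books lying flat in a pile, 230 x 160 x 62 mm; origin under the pile's middle, on the table.

How it is judged (in metres and radians):
On the way, in this order (a step that is already met when the one before it is completed fails the run):
1. the plunger is pulled clear of its hole (value of joint plunger above 0.0105 m), for 0.1 s.
2. the trough is pinned in the next steeper hole, slope 0.489 rad within 0.025, plunger within 3 mm of home (value of joint trough between 0.464 and 0.514 rad and value of joint plunger below 0.003 m), for 0.3 s.
3. the red book stands square on the trough's floor (within 6 mm, 0.07 rad), still held by the fingers (z of fore_foot in the frame of stop_foot between -0.004 and 0.006 m and angle between the z axis of red_book and the z axis of stop_foot, either way round below 0.07 rad and angle between the y axis of red_book and the y axis of stop_foot, either way round below 0.12 rad and y of fore_foot in the frame of stop_foot between -0.095 and 0.095 m and x of fore_foot in the frame of stop_foot between -0.005 and 0.09 m and contact force between the fingers and red_book above 0.5 N), for 0.1 s.
At the end, for the whole second after the job is handed in: Trough pinned in the third hole (slope 0.489 +- 0.025 rad, plunger within 3 mm of home); the red book at rest in a bay, tail flat on the floor (within 6 mm and 0.07 rad, turned less than 0.12 rad), its fore-edge within 6 mm of the back stop; released (all of step 2 and z of fore_foot in the frame of stop_foot between -0.004 and 0.006 m and angle between the z axis of red_book and the z axis of stop_foot, either way round below 0.07 rad and angle between the y axis of red_book and the y axis of stop_foot, either way round below 0.12 rad and y of fore_foot in the frame of stop_foot between -0.095 and 0.095 m and x of fore_foot in the frame of stop_foot between -0.005 and 0.006 m and linear speed of red_book below 0.02 m/s); the robot touches nothing.
It fails at once if the blue or the tan book is shifted by more than 40 mm or knocked over (distance of any of blue_book, tan_book from where it was at the start of the episode above 0.04 m or angle between any of blue_book, tan_book's own z axis and vertical above 0.4 rad).
It fails at once if the tape roll, pencil cup, date stamp or book pile is shifted by more than 40 mm or knocked over (distance of any of tape_roll, pencil_mug, date_stamp, book_pile from where it was at the start of the episode above 0.04 m or angle between any of tape_roll, pencil_mug, date_stamp, book_pile's own z axis and vertical above 0.4 rad).
It also fails if it takes over 54 s, if anything falls off the work surface, if the arm or the gripper's body presses on something with over 40 N, if the wrist force passes 120 N, or if a joint passes its speed limit or range.

## Working session

There is one attempt and no reset: what is moved stays moved. The work goes in short steps, Python scripts to look and compute and a tool call to move; the robot and the scene stay as the last step left them, time stands still between calls to the robot, and variables do not carry over. Pictures are saved under pics/ and viewed, and the job is handed in when it is done.

Besides the shell and the picture viewer there is one more tool, called after "Emit:" in YAML: its name, and indented under it one key for each argument. apply_moves: Moves the arm, as the interface text tells. Its arguments: {"type":"object","properties":{"motion":{"type":"array","items":{"type":"array","items":{"type":"number"}}}},"required":["motion"]}

```bash
ls; mkdir -p pics; python3 - <<'E'
from cell import ctrl
import cv2,numpy as np
s=ctrl.read_state();print(s); print(ctrl.grip_depth)
for n in ["side","top"]:
    p=ctrl.get_image(n); cv2.imwrite(f"pics/{n}0.png",p["image"][:,:,::-1]); print(n,{k:v for k,v in p.items() if k!="image"})
    for q in ["stand","pivot","knob","stop_foot","red_book","fore_foot","sorter","blue_book","tan_book","tape_roll","pencil_mug","date_stamp","book_pile"]:
        r=ctrl.mark_of(p,q); print(q,[(np.round(a["location"]).tolist(),round(a["confidence"],2)) for a in r[:2]])
E
```

```text
pics
{'clock': 0.0, 'qpos': array([ 1.15920876,  0.62934818,  0.03840046,  1.51840493, -0.02702327,
        0.99628705, -0.01997525]), 'qd': array([-1.06326047e-03,  6.32427556e-06, -1.85033231e-05, -9.70842104e-04,
        8.54145850e-04,  1.49248106e-03,  5.45580695e-04]), 'tau': array([-3.09032121e-04, -5.63417065e+01,  1.22705709e+00, -1.93453163e+01,
        1.12789779e-02,  1.04534862e-02, -2.13554154e-05]), 'eef_pos': array([ 220.14727333, -610.9007927 ,  230.37518218]), 'tool_rot': array([-1.57077875,  0.0019313 , -1.22496392]), 'force': array([ 0.71309249, -0.07841117,  0.7436875 ]), 'torque': array([0.01606036, 0.002977  , 0.05685714]), 'width': 85.2680275075635}
18.700000000000003
side {'vfov': 42.584590486049045, 'cx': 249.4248593860518, 'cy': 186.61411824306563, 'extrinsics': array([[ 6.38223353e-01,  7.69805534e-01, -8.39001384e-03,
        -3.99152305e+02],
       [-5.69477118e-01,  4.79414356e-01,  6.67725758e-01,
         2.05421638e+02],
       [ 5.18041276e-01, -4.21380251e-01,  7.44360074e-01,
        -2.14572955e+03],
       [ 0.00000000e+00,  0.00000000e+00,  0.
[... 986 characters left out ...]

        -1.35010701e+03],
       [ 0.00000000e+00,  0.00000000e+00,  0.00000000e+00,
         1.00000000e+00]]), 'shot': 2}
stand [([622.0, 142.0, 1.0], 0.68)]
pivot [([618.0, 141.0, 116.0], 0.66)]
knob [([630.0, 315.0, 236.0], 0.56), ([378.0, 414.0, 1.0], 0.3)]
stop_foot [([556.0, 161.0, 60.0], 0.74), ([517.0, -198.0, 5.0], 0.48)]
red_book [([521.0, -266.0, 6.0], 0.86)]
fore_foot [([462.0, -275.0, 2.0], 0.77)]
sorter [([520.0, -274.0, -1.0], 0.8)]
blue_book [([520.0, -193.0, 6.0], 0.66)]
tan_book [([531.0, -350.0, 3.0], 0.63)]
tape_roll [([604.0, 419.0, 4.0], 0.62)]
pencil_mug [([756.0, -127.0, -2.0], 0.7)]
date_stamp [([760.0, -292.0, -4.0], 0.63)]
book_pile [([380.0, 420.0, -2.0], 0.89)]
```

View pics/side0.png

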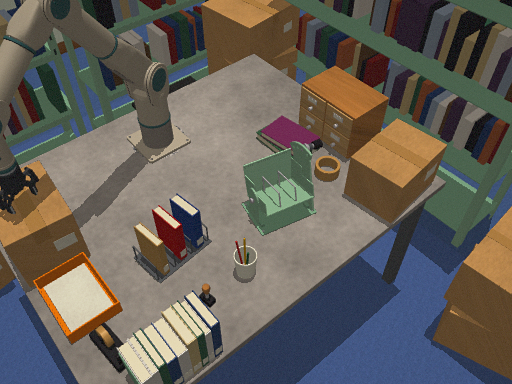

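View pics/top0.png

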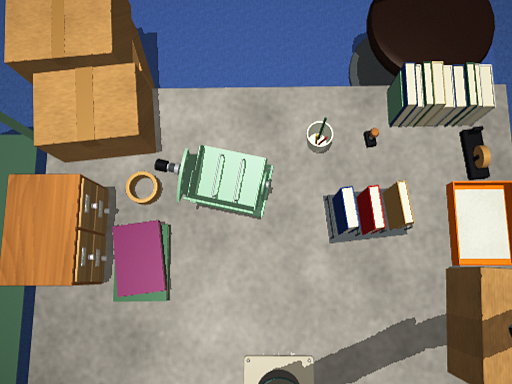

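The side view shows the trough at about (280,190) and the sorter at (170,240) with the tan, red and blue books from left to right. The top view shows the knob at (162,165), the trough at (225,182) and the red book at (371,208). I'll overlay model wireframes on the saved pictures to refine the yaws.

```bash
cat > h.py <<'E'
import numpy as np,cv2
CAM={'side':dict(v=42.584590486049045,cx=249.4248593860518,cy=186.61411824306563,E=np.array([[6.38223353e-01,7.69805534e-01,-8.39001384e-03,-3.99152305e+02],[-5.69477118e-01,4.79414356e-01,6.67725758e-01,2.05421638e+02],[5.18041276e-01,-4.21380251e-01,7.44360074e-01,-2.14572955e+03]])),
'top':dict(v=45.23935132361644,cx=258.6933272903651,cy=189.99665173619243,E=np.array([[-1.47602133e-03,-9.99640913e-01,-2.67556746e-02,5.75678174e+01],[9.83224776e-01,-6.33077578e-03,1.82288124e-01,-5.90694573e+02],[-1.82392051e-01,-2.60377810e-02,9.82881058e-01,-1.35010701e+03]]))}
def proj(n,P):
    c=CAM[n];P=np.atleast_2d(P);f=192/np.tan(np.radians(c['v']/2))
    q=P@c['E'][:,:3].T+c['E'][:,3]
    return np.c_[c['cx']+f*q[:,0]/-q[:,2], c['cy']-f*q[:,1]/-q[:,2]]
def pose(o,yaw,P):
    c,s=np.cos(yaw),np.sin(yaw);P=np.atleast_2d(P)
    return np.array([[c,-s,0],[s,c,0],[0,0,1]])@0+P@np.array([[c,-s,0],[s,c,0],[0,0,1]]).T+np.array(o) if len(P)==3 and False else P@np.array([[c,-s,0],[s,c,0],[0,0,1]]).T+np.array(o)
def tr(s,P):  # trough(pivot) frame -> stand pivot frame
    P=np.atleast_2d(P);return np.c_[P[:,0]*np.cos(s)-P[:,2]*np.sin(s),P[:,1],P[:,0]*np.sin(s)+P[:,2]*np.cos(s)]
def box(x,y,z):
    v=np.array([[a,b,c] for a in x for b in y for c in z],float)
    return [(v[i],v[j]) for i,j in [(0,1),(2,3),(4,5),(6,7),(0,2),(1,3),(4,6),(5,7),(0,4),(1,5),(2,6),(3,7)]]
def draw(img,n,segs,S,off,col):
    for a,b in segs:
        p=(proj(n,np.array([a,b]))+0.5-off)*S
        cv2.line(img,tuple(int(round(v)) for v in p[0]),tuple(int(round(v)) for v in p[1]),col,1,cv2.LINE_AA)
def crop(img,x0,y0,w,h,S):
    return cv2.resize(img[y0:y0+h,x0:x0+w],None,fx=S,fy=S,interpolation=cv2.INTER_CUBIC)
E
cat > ov.py <<'E'
from h import *
import sys
def scene(stand,syaw,slope,book,byaw,bz=4):
    S=[];P=np.array([stand[0],stand[1],110.])
    w=lambda L:[(pose(P,syaw,a)[0],pose(P,syaw,b)[0]) for a,b in L]
    t=lambda L:[(tr(slope,a)[0],tr(slope,b)[0]) for a,b in L]
    S+=w([(a,b) for a,b in box([-85,85],[-118,118],[-110,-104])])
    S+=w(t(box([-75,75],[-95,95],[-30,-30])+box([-75,-75],[-95,95],[-30,100])))
    th=np.linspace(0,2*np.pi,17)
    for yy in (150,182):
        c=np.c_[16*np.cos(th),0*th+yy,130+16*np.sin(th)]
        S+=w(t(list(zip(c[:-1],c[1:]))))
    B=[(pose([book[0],book[1],bz],byaw,a)[0],pose([book[0],book[1],bz],byaw,b)[0]) for a,b in box([-60,60],[-15,15],[0,180])]
    return S,B
def show(src,out,n,x0,y0,w,h,k,S,B):
    im=crop(cv2.imread(src),x0,y0,w,h,k);raw=im.copy()
    draw(im,n,S,k,np.array([x0,y0]),(0,0,255));draw(im,n,B,k,np.array([x0,y0]),(255,255,0))
    cv2.imwrite(out,im)
E
python3 - <<'E'
from ov import *
S,B=scene([619,143],-.24,.244,[520,-268],.12)
show('pics/top0.png','pics/t1.png','top',140,110,290,140,2.75,S,B)
show('pics/side0.png','pics/s1.png','side',125,130,205,155,3.8,S,B)
E
```

```text
(no output)
```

View pics/t1.png

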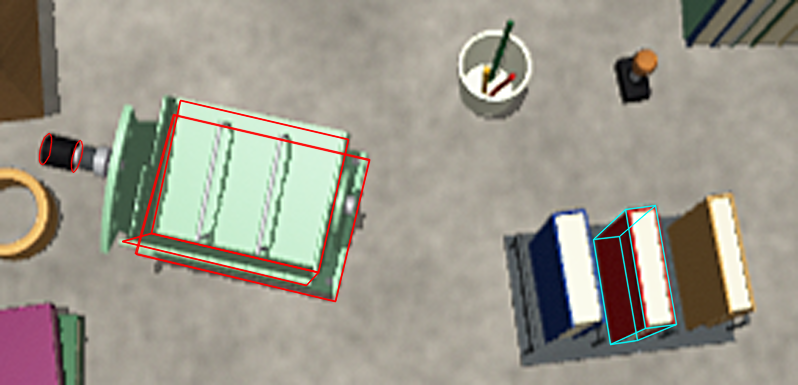

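View pics/s1.png

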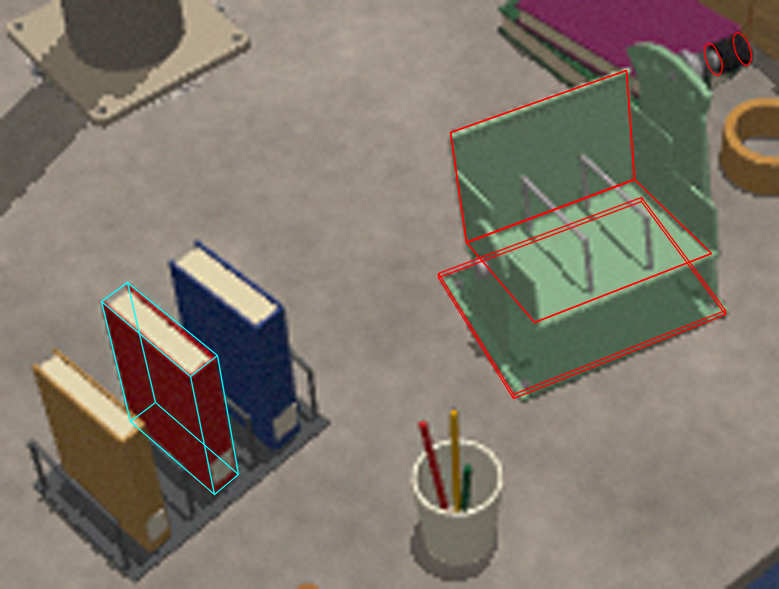

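```bash
cat >> h.py <<'E'
PV=np.array([619,143,110.]);SY=-.24
def T2W(s,P): return pose(PV,SY,tr(s,P))
def shift(cur,yaw,tgt):
    d=np.array(tgt)-np.array(cur);c,s=np.cos(yaw),np.sin(yaw)
    return np.round(np.array([c*d[0]+s*d[1],-d[2],-s*d[0]+c*d[1]])/10,2)
E
python3 - <<'E'
from h import *
k=T2W(.244,[0,166,130])[0];print(k, T2W(.489,[0,166,130])[0])
cur=[220.1,-610.9,230.4]
print(shift(cur,-1.225,[k[0],k[1],k[2]-18.7+90]))
E
```

```text
[627.95261233 311.70743735 236.1493215 ] [599.1422977  318.75780255 224.76439562]
[-72.98  -7.7   69.64]
```

Emit:
apply_moves:
  motion:
    - [0,-6,0,0,6]
    - [-2,-7.7,2,0,6]
    - [-72.98,-7.7,69.64,-0.985,6]
    - [-72.98,-7.7,69.64,-0.985,6]
    - [-72.98,-7.7,69.64,-0.985,6]
    - [-72.98,-7.7,69.64,-0.985,6]
    - [-72.98,-7.7,69.64,-0.985,6]
    - [-72.98,-7.7,69.64,-0.985,6]
    - [-72.98,-7.7,69.64,-0.985,6]
    - [-72.98,-7.7,69.64,-0.985,6]
    - [-72.98,-7.7,69.64,-0.985,6]
    - [-72.98,-7.7,69.64,-0.985,6]
    - [-72.98,-7.7,69.64,-0.985,6]
    - [-72.98,-7.7,69.64,-0.985,6]
    - [-72.98,-7.7,69.64,-0.985,6]
    - [-72.98,-7.7,69.64,-0.985,6]
    - [-72.98,-7.7,69.64,-0.985,6]
    - [-72.98,-7.7,69.64,-0.985,6]
    - [-72.98,-7.7,69.64,-0.985,6]
    - [-72.98,-7.7,69.64,-0.985,6]

```text
clock: 3.9
eef_pos: [628.1, 310.2, 308.0]
tool_rot: [-1.572, -0.0, -0.24]
force: [-0.2, -0.6, 0.4]
width: 60.1
```

Emit:
apply_moves:
  motion:
    - [0,6,0.1,0,6]
    - [0,9.0,0.1,0,6]
    - [0,9.0,0.1,0,6]

```text
clock: 4.28
eef_pos: [627.4, 308.8, 216.2]
tool_rot: [-1.576, 0.003, -0.242]
force: [0.0, -0.2, 0.5]
width: 59.9
```

```bash
python3 - <<'E'
from cell import ctrl
from ov import *
s=ctrl.read_state();print(s['clock'],s['eef_pos'],s['force'])
for n,a in [("side",(270,110,100,75,7)),("top",(130,120,110,80,7))]:
    p=ctrl.get_image(n); cv2.imwrite(f"pics/{n}1.png",p["image"][:,:,::-1])
    S,B=scene([619,143],-.24,.244,[520,-268],.12)
    show(f'pics/{n}1.png',f'pics/{n}1c.png',n,*a,S,B)
E
```

```text
4.275 [627.38365221 308.8355898  216.20252123] [ 0.01689093 -0.19786123  0.47617339]
```

View pics/side1c.png

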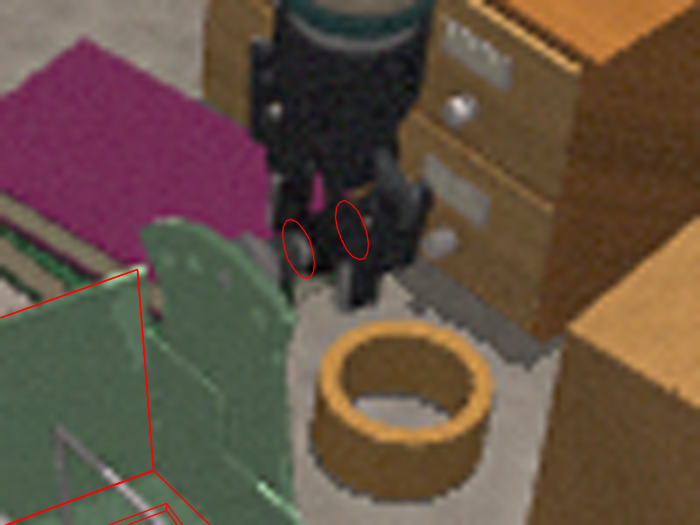

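View pics/top1c.png

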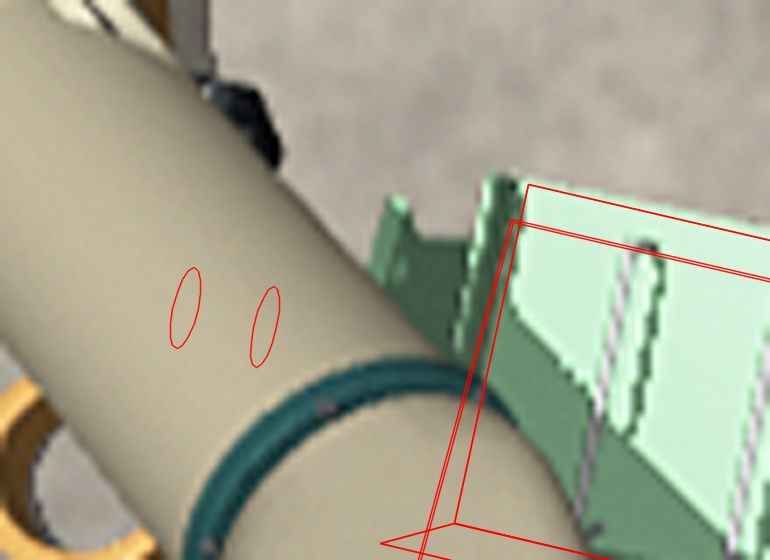

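Emit:
apply_moves:
  motion:
    - [0,0,0.25,0,6]
    - [0,0,0.25,0,2]
    - [0,0,0.25,0,2]
    - [0,0,0.25,0,2]
    - [0,0,0.25,0,2]

```text
clock: 5.0
eef_pos: [628.5, 315.2, 219.7]
tool_rot: [-1.57, -0.0, -0.239]
force: [-3.9, 0.9, 5.6]
width: 30.2
```

Emit:
apply_moves:
  motion:
    - [0,0,0,0,4.5]
    - [0,0.3,-0.1,0,4.5]
    - [0,0.7,-0.2,0,4.5]
    - [0,0.7,-0.2,0,4.5]
    - [0,0.7,-0.2,0,2]
    - [0,0.7,-0.2,0,2]
    - [0,0.7,-0.2,0,2]
    - [0,0.7,-0.2,0,2]

```text
clock: 6.0
eef_pos: [628.1, 312.6, 211.4]
tool_rot: [-1.571, 0.001, -0.24]
force: [-2.0, -0.5, 2.6]
width: 30.8
```

Emit:
apply_moves:
  motion:
    - [0,0,0.5,0,2]
    - [0,0,1.0,0,2]
    - [0,0,1.45,0,2]
    - [0,0,1.45,0,2]
    - [0,0,1.45,0,2]

```text
clock: 6.62
eef_pos: [630.5, 323.4, 211.2]
tool_rot: [-1.578, 0.002, -0.241]
force: [-6.0, -7.7, 7.8]
width: 31.1
```

```bash
python3 - <<'E'
from cell import ctrl
from ov import *
s=ctrl.read_state();print(s['clock'],s['eef_pos'],s['force'])
for n,a in [("side",(270,110,100,75,7))]:
    p=ctrl.get_image(n); cv2.imwrite(f"pics/{n}2.png",p["image"][:,:,::-1])
    show(f'pics/{n}2.png',f'pics/{n}2c.png',n,*a,[],[])
    for q in ('knob',): print(ctrl.mark_of(p,q))
E
```

```text
6.625 [630.52079024 323.43986068 211.24703925] [-6.00692042 -7.7468846   7.84372242]
[{'location': [629.3, 323.0, 236.0], 'confidence': 0.55}]
```

View pics/side2c.png

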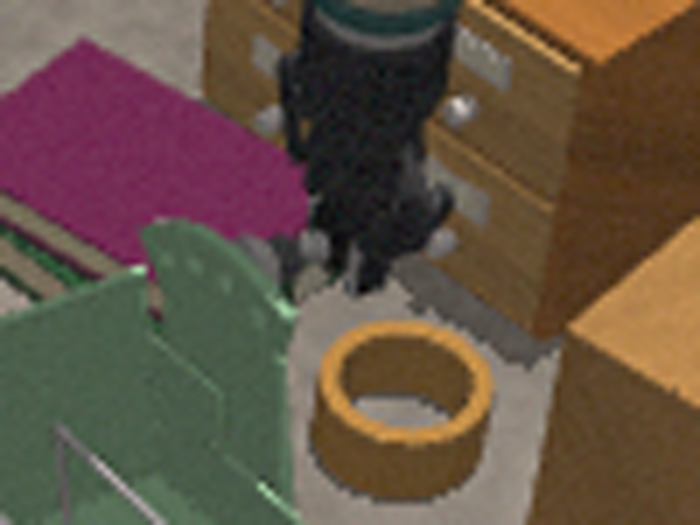

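Emit:
apply_moves:
  motion:
    - [0,0,0.3,0,2]
    - [0,0,0.3,0,2]
    - [-0.5,0.13,0.3,0,2]
    - [-1.0,0.28,0.3,0,2]
    - [-1.5,0.48,0.3,0,2]
    - [-1.9,0.65,0.3,0,2]
    - [-2.1,0.75,0.3,0,2]
    - [-2.1,0.75,0.3,0,2]

```text
clock: 7.72
eef_pos: [620.2, 328.1, 207.2]
tool_rot: [-1.574, -0.016, -0.244]
force: [4.5, -10.7, 10.6]
width: 30.8
```

```bash
python3 - <<'E'
from cell import ctrl
from ov import *
s=ctrl.read_state();print(s['clock'],s['eef_pos'],s['force'])
for n,a in [("side",(225,110,145,110,5))]:
    p=ctrl.get_image(n); cv2.imwrite(f"pics/{n}3.png",p["image"][:,:,::-1])
    S,B=scene([619,143],-.24,.4,[520,-268],.12)
    show(f'pics/{n}3.png',f'pics/{n}3c.png',n,*a,S,[])
    for q in ('knob',): print(ctrl.mark_of(p,q))
E
```

```text
7.725 [620.23143827 328.08631434 207.16129211] [  4.54972709 -10.74806551  10.57342542]
[{'location': [521.6, -198.2, 3.3], 'confidence': 0.72}, {'location': [618.1, 329.8, 229.0], 'confidence': 0.4}]
```

View pics/side3c.png

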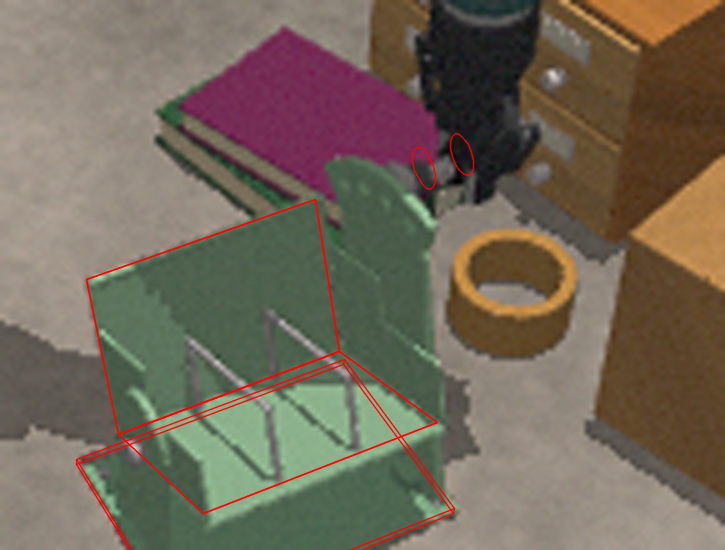

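Emit:
apply_moves:
  motion:
    - [-0.4,0.1,0,0,2]
    - [-0.8,0.2,0,0,2]
    - [-0.8,0.2,0,0,2]
    - [-0.8,0.2,0,0,2]

```text
clock: 8.32
eef_pos: [609.2, 331.2, 204.1]
tool_rot: [-1.575, -0.01, -0.243]
force: [0.1, -10.9, 10.9]
width: 30.6
```

Emit:
apply_moves:
  motion:
    - [0,0,-0.4,0,2]
    - [0,0,-0.7,0,2]
    - [-0.2,0.1,-0.8,0,2]
    - [-0.4,0.2,-0.9,0,2]
    - [-0.55,0.3,-1.0,0,2]
    - [-0.7,0.35,-1.1,0,2]
    - [-0.7,0.35,-1.2,0,2]
    - [-0.7,0.35,-1.2,0,2]

```text
clock: 9.32
eef_pos: [601.7, 323.4, 201.9]
tool_rot: [-1.569, -0.014, -0.242]
force: [3.9, -5.7, 11.4]
width: 30.8
```

Emit:
apply_moves:
  motion:
    - [-0.1,0,-0.3,0,2]
    - [-0.1,0,-0.6,0,2]
    - [-0.1,0,-0.6,0,2]
    - [-0.1,0,-0.6,0,2]

```text
clock: 9.82
eef_pos: [598.5, 320.0, 201.3]
tool_rot: [-1.566, -0.012, -0.242]
force: [4.5, -3.5, 7.5]
width: 30.4
```

Emit:
apply_moves:
  motion:
    - [-0.1,0,-0.6,0,5]
    - [-0.1,0,-0.6,0,5]
    - [-0.1,0,-0.6,0,5]
    - [0,-6,-0.5,0,5]
    - [0,-11,-0.5,0,5]
    - [0,-11,-0.5,0,5]

```text
clock: 10.58
eef_pos: [593.0, 318.2, 313.1]
tool_rot: [-1.564, -0.006, -0.24]
force: [0.6, 0.9, -0.9]
width: 50.1
```

```bash
python3 - <<'E'
from cell import ctrl
from ov import *
s=ctrl.read_state();print(s['clock'],s['eef_pos'],s['force'])
for n,a in [("side",(225,110,145,110,5))]:
    p=ctrl.get_image(n); cv2.imwrite(f"pics/{n}4.png",p["image"][:,:,::-1])
    S,B=scene([619,143],-.24,.489,[520,-268],.12)
    show(f'pics/{n}4.png',f'pics/{n}4c.png',n,*a,S,[])
    for q in ('knob','stop_foot'): print(ctrl.mark_of(p,q))
print(T2W(.489,[[0,166,130],[-75,0,-30]]))
E
```

```text
10.575 [592.97993723 318.21002039 313.10827268] [ 0.56436899  0.94003399 -0.88490131]
[{'location': [594.1, 318.3, 222.8], 'confidence': 0.4}]
[{'location': [572.8, 150.6, 44.7], 'confidence': 0.85}]
[[599.1422977  318.75780255 224.76439562]
 [568.37587674 155.38856852  48.28515969]]
```

View pics/side4c.png

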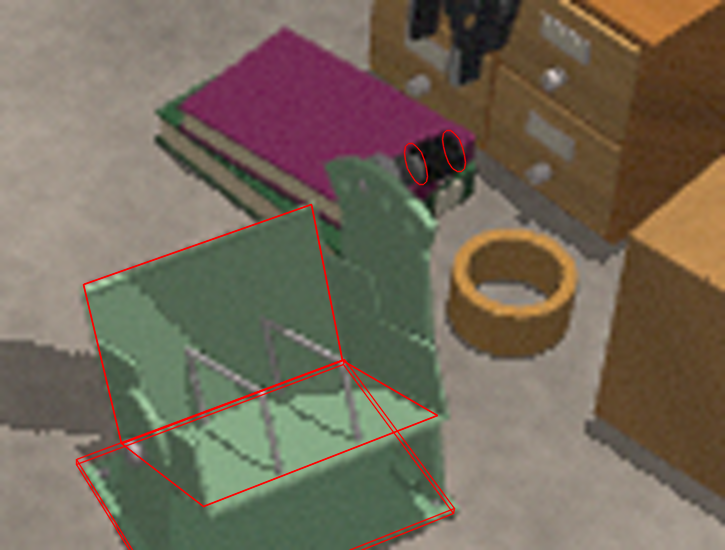

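```bash
python3 - <<'E'
from h import *
print(shift([593,318.2,313.1],-.24,[549.8,-264.4,283]))
E
```

```text
[  9.65   3.01 -57.62]
```

Emit:
apply_moves:
  motion:
    - [0,-0.5,-6,0.1,6]
    - [1,-0.5,-12,0.25,6]
    - [2,-0.5,-18,0.4,6]
    - [9.65,3,-57.6,1.21,6]
    - [9.65,3,-57.6,1.21,6]
    - [9.65,3,-57.6,1.21,6]
    - [9.65,3,-57.6,1.21,6]
    - [9.65,3,-57.6,1.21,6]
    - [9.65,3,-57.6,1.21,6]
    - [9.65,3,-57.6,1.21,6]
    - [9.65,3,-57.6,1.21,6]
    - [9.65,3,-57.6,1.21,6]

```text
clock: 12.22
eef_pos: [547.8, -264.8, 277.0]
tool_rot: [-1.573, 0.002, -1.449]
force: [-0.0, 0.3, 0.5]
width: 60.0
```

```bash
python3 - <<'E'
from cell import ctrl
from h import *
s=ctrl.read_state();print(s['clock'],s['eef_pos'],s['tool_rot'])
print(shift(s['eef_pos'],s['tool_rot'][2],[549.8,-264.4,139]))
for n,a in [("top",(300,150,130,100,6)),('side',(115,100,130,190,3))]:
    p=ctrl.get_image(n); cv2.imwrite(f"pics/{n}5.png",crop(p["image"][:,:,::-1],*a))
E
```

```text
12.225 [ 547.7770179  -264.83935904  277.00221356] [-1.57254705  0.00241705 -1.44894757]
[-0.02 13.8   0.21]
```

View pics/side5.png

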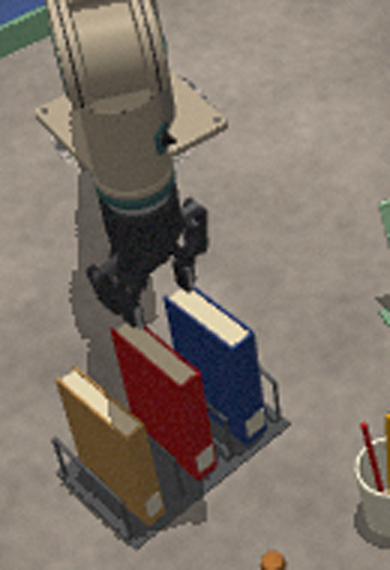

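Emit:
apply_moves:
  motion:
    - [0,5,0.2,0,6]
    - [0,8,0.2,0,6]
    - [0,10,0.2,0,6]
    - [0,13.8,0.2,0,6]
    - [0,13.8,0.2,0,6]

```text
clock: 12.95
eef_pos: [551.0, -264.9, 140.2]
tool_rot: [-1.57, 0.0, -1.448]
force: [-0.2, -0.1, -0.0]
width: 59.6
```

```bash
python3 - <<'E'
from cell import ctrl
from h import *
s=ctrl.read_state();print(s['clock'],s['eef_pos'],s['tool_rot'])
for n,a in [('side',(115,120,130,150,4))]:
    p=ctrl.get_image(n); cv2.imwrite(f"pics/{n}6.png",crop(p["image"][:,:,::-1],*a))
E
```

```text
12.95 [ 551.00379912 -264.87265496  140.16465383] [-1.57003476e+00  2.29709060e-04 -1.44805019e+00]
```

View pics/side6.png

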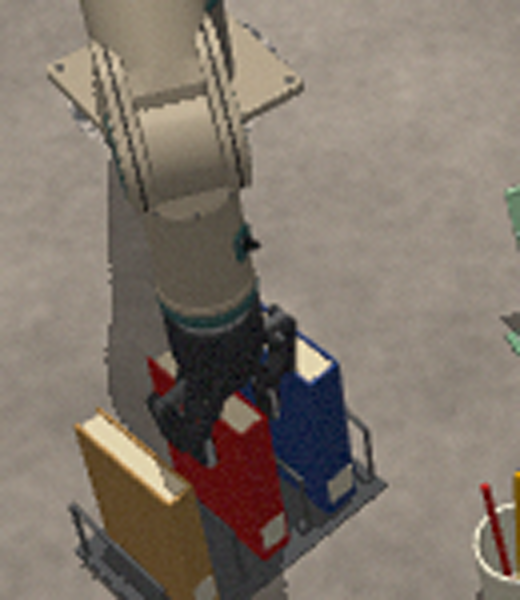

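Fingers straddle the red book. Next I close and lift a little.

Emit:
apply_moves:
  motion:
    - [0,0,0,0,1.5]
    - [0,0,0,0,1.5]
    - [0,0,0,0,1.5]
    - [0,0,0,0,1.5]
    - [0,-1,0,0,1.5]
    - [0,-2,0,0,1.5]
    - [0,-3,0,0,1.5]
    - [0,-4,0,0,1.5]

```text
clock: 14.0
eef_pos: [550.0, -266.3, 181.1]
tool_rot: [-1.571, -0.0, -1.45]
force: [-0.8, -0.1, -4.1]
width: 29.6
```

```bash
python3 - <<'E'
from cell import ctrl
from h import *
s=ctrl.read_state();print(s['clock'],s['eef_pos'],s['tool_rot'],s['force'],s['torque'])
for n,a in [('side',(115,120,130,150,4))]:
    p=ctrl.get_image(n); cv2.imwrite(f"pics/{n}7.png",crop(p["image"][:,:,::-1],*a))
E
```

```text
14.0 [ 550.00419072 -266.28251166  181.10533618] [-1.57071142e+00 -1.40915792e-04 -1.45018450e+00] [-0.80369312 -0.05273113 -4.13128997] [ 0.06748442 -0.06469669 -0.00664183]
```

View pics/side7.png

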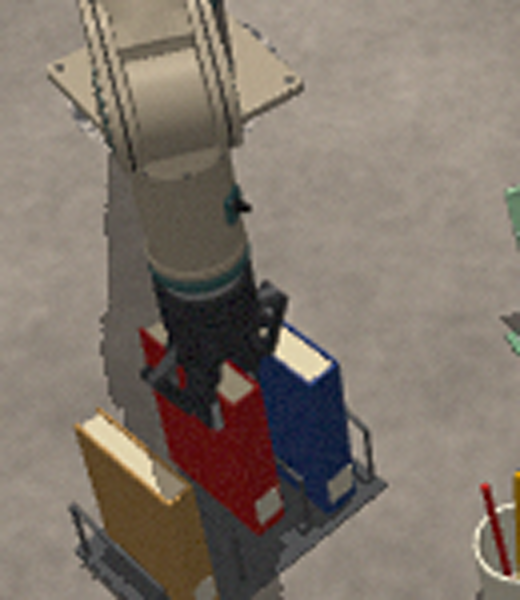

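```bash
cat > plan.py <<'E'
from h import *
SF=np.array([-75,0,-30.])
def tcp(phi,ox=0,oz=0,s=.489,A=90,D=155):
    f=np.array([0,0,120*np.sin(phi)])
    g=f+A*np.array([np.cos(phi),0,-np.sin(phi)])+D*np.array([np.sin(phi),0,np.cos(phi)])+[ox,0,oz]
    return T2W(s,SF+g)[0]-[0,0,18.7]
E
python3 - <<'E'
from plan import *
for p in [.489,.4,.3,.2,.1,0]: print(p,tcp(p).round(1))
t=tcp(.489,10,10); print('hover',t)
t[2]=343
print(shift([550,-266.3,181.1],-1.45,t))
E
```

```text
0.489 [630.1 140.3 234.3]
0.4 [620.7 142.6 233.2]
0.3 [609.8 145.3 230. ]
0.2 [598.4 148.  224.9]
0.1 [586.7 150.9 217.7]
0 [574.8 153.8 208.7]
hover [634.08838933 139.30761911 247.87352323]
[-39.25 -16.19  13.24]
```

Emit:
apply_moves:
  motion:
    - [0,-4,0,0,1.5]
    - [0,-9,0,0,1.5]
    - [0,-14,0,0,1.5]
    - [0,-16.2,0,0,1.5]
    - [-5,-16.2,1.7,0.05,1.5]
    - [-10,-16.2,3.4,0.1,1.5]
    - [-15,-16.2,5.1,0.15,1.5]
    - [-20,-16.2,6.8,0.2,1.5]
    - [-25,-16.2,8.5,0.25,1.5]
    - [-30,-16.2,10.2,0.3,1.5]
    - [-35,-16.2,11.8,0.35,1.5]
    - [-39.25,-16.2,13.24,0.361,1.5]
    - [-39.25,-16.2,13.24,0.361,1.5]
    - [-39.25,-16.2,13.24,0.361,1.5]

```text
clock: 15.8
eef_pos: [634.0, 138.7, 342.0]
tool_rot: [-1.571, -0.002, -1.811]
force: [-0.6, -0.2, -3.7]
width: 29.5
```

```bash
python3 - <<'E'
from cell import ctrl
from plan import *
s=ctrl.read_state();print(s['clock'],s['eef_pos'],s['tool_rot'],s['force'],s['torque'])
print(shift(s['eef_pos'],s['tool_rot'][2],tcp(.489,10,10)))
for n,a in [('side',(205,60,160,170,4)),('top',(130,80,190,150,4))]:
    p=ctrl.get_image(n); cv2.imwrite(f"pics/{n}8.png",crop(p["image"][:,:,::-1],*a)[:600])
E
```

```text
15.8 [633.97264896 138.68676384 342.03337918] [-1.57105865e+00 -1.65683589e-03 -1.81088303e+00] [-0.56130857 -0.23687269 -3.65368101] [-0.1153692  -0.07435024 -0.0186064 ]
[-0.06  9.42 -0.  ]
```

View pics/side8.png

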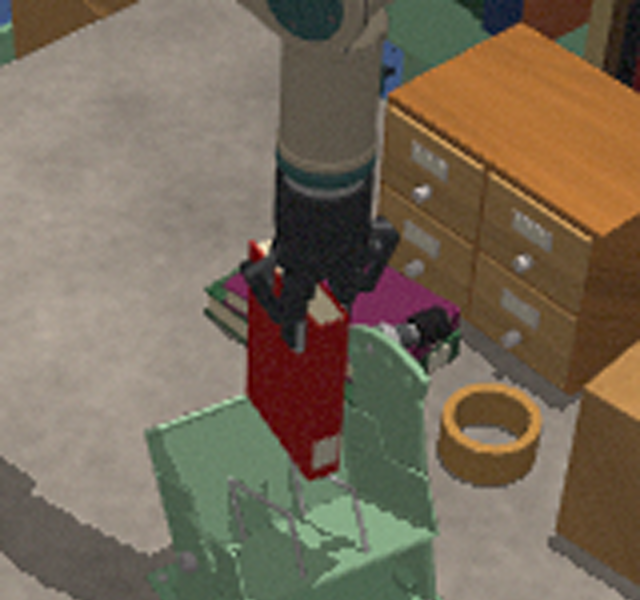

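View pics/top8.png

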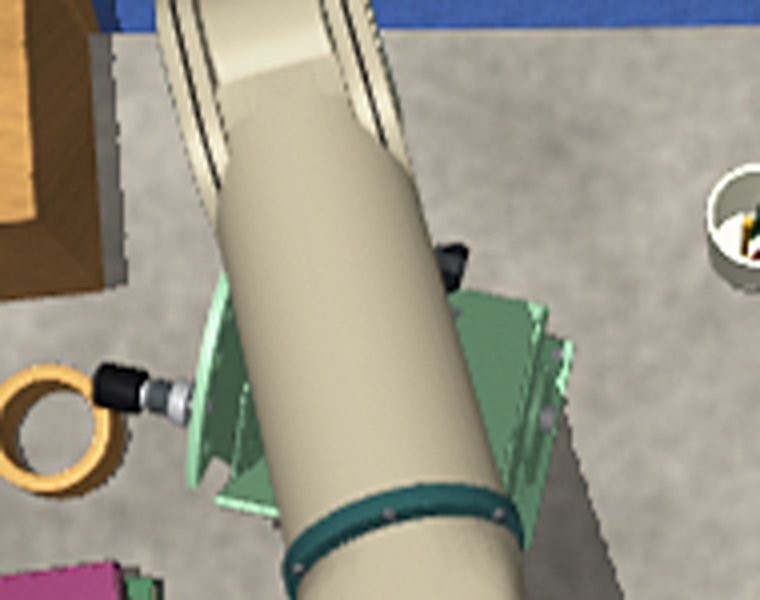

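```bash
cat > ob.py <<'E'
from plan import *
from ov import scene
def bookseg(t,th,A=90,D=155,yaw=SY,yo=0):
    # th: book tilt (top to -x) about grasp
    g=np.array(t)+[0,0,18.7];L=[]
    f=lambda p: pose(g,yaw,tr(th,np.array(p)-[A-60,0-yo,D]))[0]
    return [(f(a),f(b)) for a,b in box([-60,60],[-15,15],[0,180])]
def show(src,out,n,a,t,th,**k):
    im=crop(cv2.imread(src),*a);S,_=scene([619,143],-.24,.489,[0,0],0)
    draw(im,n,S,a[4],np.array(a[:2]),(0,0,255));draw(im,n,bookseg(t,th,**k),a[4],np.array(a[:2]),(255,255,0))
    cv2.imwrite(out,im)
E
python3 - <<'E'
from cell import ctrl
from ob import *
s=ctrl.read_state()
p=ctrl.get_image('side'); cv2.imwrite("pics/side9.png",p["image"][:,:,::-1])
show('pics/side9.png','pics/side9c.png','side',(205,60,160,150,4),s['eef_pos'],0)
E
```

```text
(no output)
```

View pics/side9c.png

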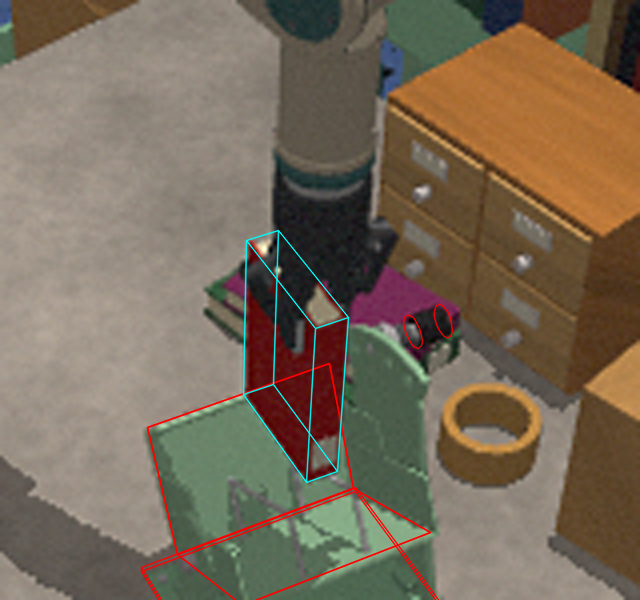

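Emit:
apply_moves:
  motion:
    - [0,5,0,0,1.5]
    - [0,8,0,0,1.5]
    - [0,9.4,0,0,1.5]
    - [0,9.4,0,0,1.5]

```text
clock: 16.45
eef_pos: [634.2, 138.7, 248.0]
tool_rot: [-1.572, -0.001, -1.812]
force: [-0.4, 0.1, -3.4]
width: 29.5
```

```bash
python3 - <<'E'
from cell import ctrl
from ob import *
s=ctrl.read_state();print(s['clock'],s['eef_pos'],s['tool_rot'],s['force'],s['torque'])
for p,ox,oz in [(.489,0,6),(.4,-3,6),(.3,-5,5),(.2,-6,4),(.1,-6,2),(0,-6,0)]: print(p,shift(s['eef_pos'],-1.811,tcp(p,ox,oz)))
p=ctrl.get_image('side'); cv2.imwrite("pics/side10.png",p["image"][:,:,::-1])
show('pics/side10.png','pics/side10c.png','side',(205,80,160,150,4),s['eef_pos'],0)
E
```

```text
16.45 [634.17643801 138.65604837 248.03100334] [-1.57154653e+00 -5.96078672e-04 -1.81207112e+00] [-0.35706946  0.07890387 -3.38838003] [-0.05973598 -0.08125388 -0.00846778]
0.489 [-0.06  0.84 -0.72]
0.4 [-0.06  1.09 -1.94]
0.3 [-0.06  1.59 -3.2 ]
0.2 [-0.06  2.25 -4.42]
0.1 [-0.06  3.14 -5.53]
0 [-0.06  4.22 -6.65]
```

View pics/side10c.png

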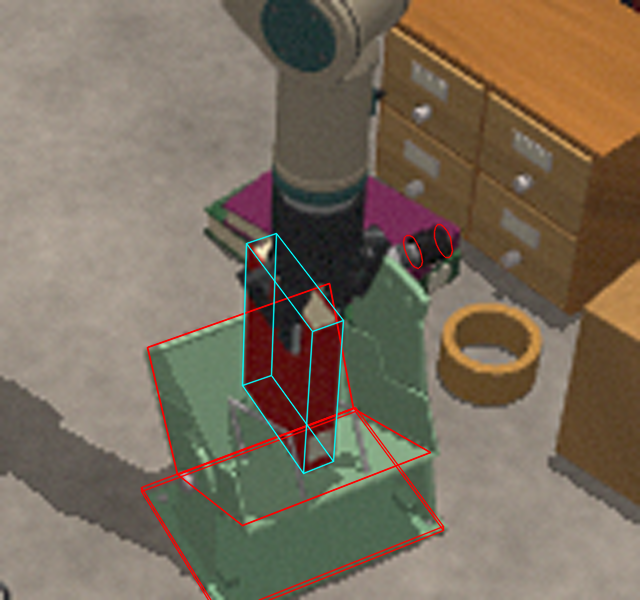

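Emit:
apply_moves:
  motion:
    - [-0.06,0.84,-0.72,0,1.5]
    - [-0.06,0.95,-1.3,0,1.5]
    - [-0.06,1.09,-1.94,0,1.5]
    - [-0.06,1.3,-2.5,0,1.5]
    - [-0.06,1.3,-2.5,0,1.5]

```text
clock: 17.12
eef_pos: [620.2, 144.6, 243.2]
tool_rot: [-1.546, 0.008, -1.813]
force: [11.1, -2.9, 10.7]
width: 29.2
```

```bash
python3 - <<'E'
from cell import ctrl
from ob import *
s=ctrl.read_state();print(s['clock'],s['eef_pos'],s['tool_rot'],s['force'],s['torque'])
p=ctrl.get_image('side'); cv2.imwrite("pics/side11.png",p["image"][:,:,::-1])
show('pics/side11.png','pics/side11c.png','side',(205,80,160,150,4),s['eef_pos'],.1)
E
```

```text
17.125 [620.15067003 144.61884449 243.23086903] [-1.54602513  0.00758815 -1.81272825] [11.05018213 -2.9410713  10.68505213] [-0.75066278 -2.55656337  0.0532271 ]
```

View pics/side11c.png

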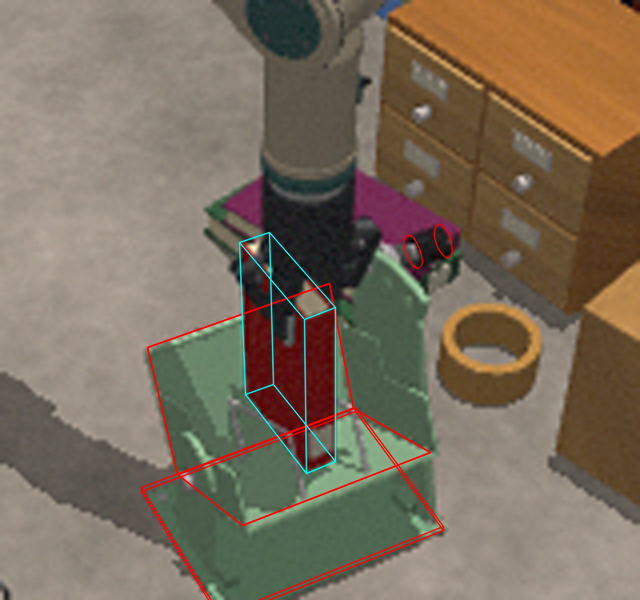

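Emit:
apply_moves:
  motion:
    - [0,-0.2,-0.5,0,1.5]
    - [0,-0.2,-1.0,0,1.5]
    - [0,-0.2,-1.5,0,1.5]
    - [0,-0.2,-1.5,0,1.5]

```text
clock: 17.68
eef_pos: [599.9, 150.0, 241.1]
tool_rot: [-1.559, 0.005, -1.811]
force: [5.7, -0.6, 5.1]
width: 29.0
```

```bash
python3 - <<'E'
from cell import ctrl
from ob import *
s=ctrl.read_state();print(s['clock'],s['eef_pos'],s['tool_rot'],s['force'],s['torque'])
p=ctrl.get_image('side'); cv2.imwrite("pics/side12.png",p["image"][:,:,::-1])
show('pics/side12.png','pics/side12c.png','side',(215,100,130,120,5),s['eef_pos'],.15)
E
```

```text
17.675 [599.89456729 150.01312178 241.13036689] [-1.55934399  0.00487984 -1.81092684] [ 5.65912543 -0.58821603  5.12948975] [-0.22763818 -1.82228621 -0.03402209]
```

View pics/side12c.png

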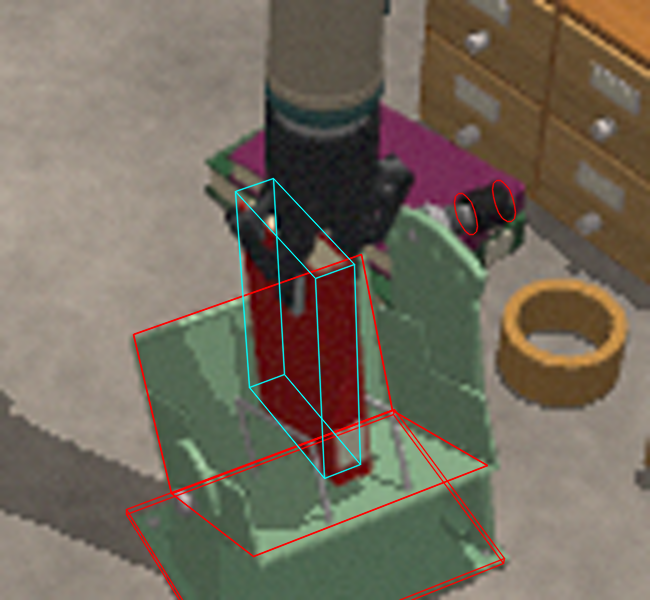

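```bash
python3 - <<'E'
from ob import *
ims=[]
for th,D in [(.25,155),(.33,155),(.33,165)]:
    show('pics/side12.png','pics/_.png','side',(225,105,85,105,5),[599.9,150,241.1],th,D=D); ims.append(cv2.imread('pics/_.png')[:, :265+160])
cv2.imwrite('pics/side12d.png',cv2.resize(np.hstack(ims),None,fx=.62,fy=.62,interpolation=cv2.INTER_AREA))
E
```

```text
(no output)
```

View pics/side12d.png

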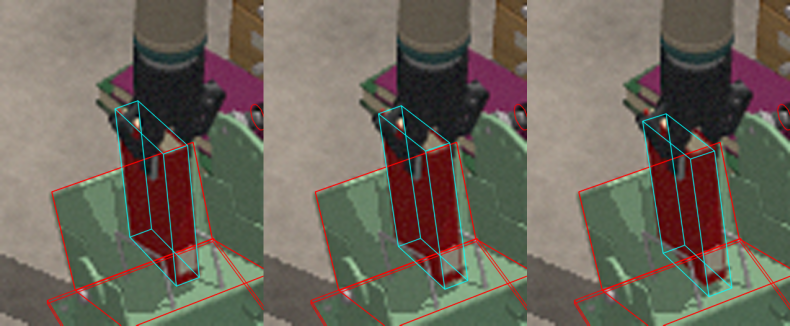

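```bash
cat >> ob.py <<'E'
def feet(t,th,A=90,D=155,s=.489):
    g=np.array(t)+[0,0,18.7]
    P=np.array([[0,0,0],[120,0,0]])-[A,0,D]
    w=pose(g,SY,tr(th,P))
    c,sn=np.cos(SY),np.sin(SY)
    l=(w-PV)@np.array([[c,-sn,0],[sn,c,0],[0,0,1]])
    l=tr(-s,l)-SF
    return l.round(1)
E
python3 - <<'E'
from ob import *
for th in (.29,.33,.37): print(th,feet([599.9,150,241.1],th).tolist())
for th in (.489,): print(tcp(0))
E
```

```text
0.29 [[8.7, 2.3, 37.6], [126.3, 2.3, 13.9]]
0.33 [[14.1, 2.3, 32.9], [132.6, 2.3, 13.9]]
0.37 [[19.8, 2.3, 28.5], [138.9, 2.3, 14.3]]
[574.82756114 153.80973359 208.69653021]
```

Emit:
apply_moves:
  motion:
    - [0,0.2,-0.5,0,1.5]
    - [0,0.5,-1.1,0,1.5]
    - [0,0.8,-1.7,0,1.5]
    - [0,1.0,-2.2,0,1.5]
    - [0,1.0,-2.2,0,1.5]

```text
clock: 18.35
eef_pos: [573.6, 155.2, 227.2]
tool_rot: [-1.571, 0.0, -1.81]
force: [3.1, 0.2, 1.4]
width: 29.2
```

```bash
cat > look.py <<'E'
from cell import ctrl
from ob import *
import sys
k=sys.argv[1]
s=ctrl.read_state();print(s['clock'],s['eef_pos'],s['tool_rot'],s['force'],s['torque'],s['width'])
p=ctrl.get_image('side'); cv2.imwrite(f"pics/side{k}.png",p["image"][:,:,::-1])
ims=[cv2.imread(f"pics/side{k}.png")[105:210,225:310].repeat(5,0).repeat(5,1)]
for th in map(float,sys.argv[2:4]):
    print(th,feet(s['eef_pos'],th).tolist())
    show(f'pics/side{k}.png','pics/_.png','side',(225,105,85,105,5),s['eef_pos'],th); ims.append(cv2.imread('pics/_.png'))
cv2.imwrite(f'pics/side{k}c.png',cv2.resize(np.hstack(ims),None,fx=.62,fy=.62,interpolation=cv2.INTER_AREA))
E
python3 look.py 13 .4 .49
```

```text
18.35 [573.59729487 155.20305287 227.24034097] [-1.57129795e+00  1.60063634e-04 -1.81039718e+00] [3.1391457  0.18384127 1.36737972] [-0.00479816 -1.17892086  0.02887308] 29.204857934222744
0.4 [[-6.1, 1.1, 25.7], [113.5, 1.1, 15.0]]
0.49 [[7.5, 1.1, 17.0], [127.5, 1.1, 17.1]]
```

View pics/side13c.png

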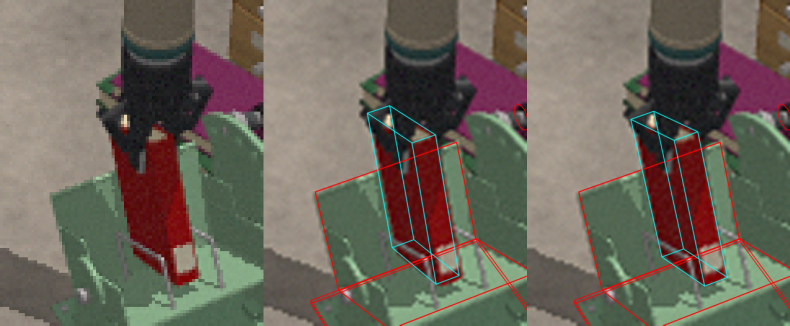

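Emit:
apply_moves:
  motion:
    - [0,0.6,0,0,1.5]
    - [0,1.2,0,0,1.5]
    - [0,1.7,0,0,1.5]
    - [0,2.0,0,0,1.5]
    - [0,2.0,0,0,1.5]

```text
clock: 19.02
eef_pos: [574.1, 154.5, 207.2]
tool_rot: [-1.571, -0.0, -1.811]
force: [3.7, -0.3, 2.2]
width: 29.7
```

```bash
python3 look.py 14 .44 .49
```

```text
19.025 [574.10365004 154.5158905  207.22814107] [-1.57086188e+00 -4.01462008e-04 -1.81100772e+00] [ 3.71531356 -0.34179813  2.15663796] [-0.46043104 -1.31892351  0.07294172] 29.673858415425087
0.44 [[-8.9, 0.5, 3.7], [110.9, 0.5, -2.2]]
0.49 [[-1.3, 0.5, -1.0], [118.7, 0.5, -0.9]]
```

View pics/side14c.png

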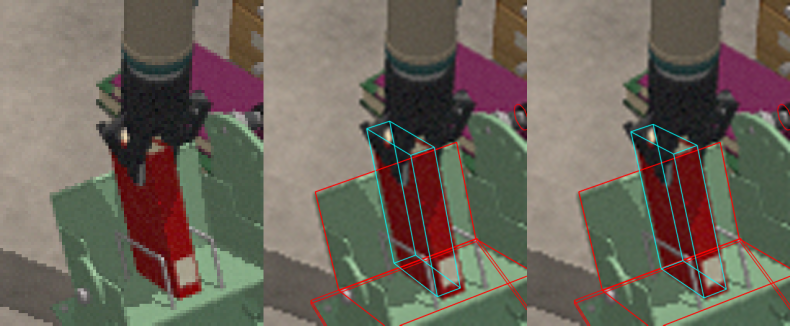

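Emit:
apply_moves:
  motion:
    - [0,0.3,-0.3,0,1.5]
    - [0,0.6,-0.5,0,1.5]
    - [0,0.6,-0.5,0,1.5]
    - [0,0.6,-0.5,0,1.5]

```text
clock: 19.58
eef_pos: [573.8, 154.6, 206.9]
tool_rot: [-1.56, 0.002, -1.812]
force: [3.2, -5.3, 29.4]
width: 29.1
```

```bash
python3 - <<'E'
from cell import ctrl
from ob import *
s=ctrl.read_state();print(s['clock'],s['eef_pos'],s['force'],s['torque'])
p=ctrl.get_image('side'); cv2.imwrite("pics/side15.png",p["image"][:,:,::-1])
for q in ['red_book','fore_foot','stop_foot']: print(q,[(a['location'],a['confidence']) for a in ctrl.mark_of(p,q)[:1]])
A=(235,130,70,80,7.0)
show('pics/side15.png','pics/_.png','side',A,tcp(0),.489)
im=np.hstack([crop(cv2.imread('pics/side15.png'),*A),cv2.imread('pics/_.png')]);print(im.shape)
cv2.imwrite('pics/side15c.png',cv2.resize(im,None,fx=.8,fy=.8))
E
```

```text
19.575 [573.8076141  154.62373042 206.86379551] [ 3.1891782  -5.31636599 29.37311768] [-1.86955086 -0.66806281  0.21915219]
red_book [([623.6, 143.2, 75.2], 0.85)]
fore_foot [([573.4, 151.6, 46.8], 0.7)]
stop_foot [([571.6, 154.1, 45.1], 0.88)]
(560, 980, 3)
```

View pics/side15c.png

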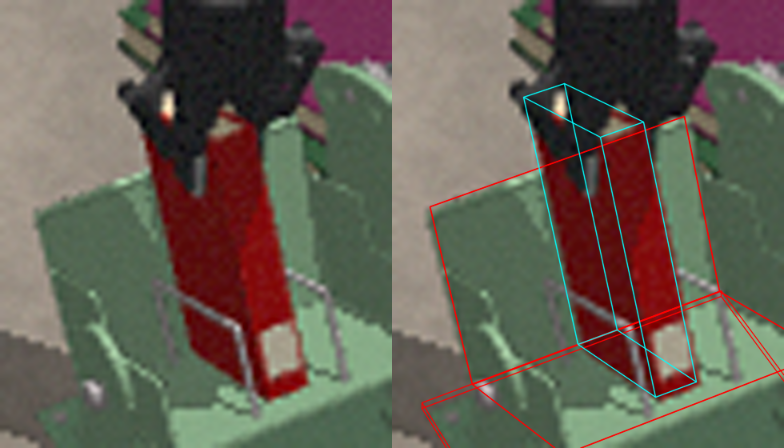

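Emit:
apply_moves:
  motion:
    - [0,-0.4,0,0,1.5]
    - [0,-0.3,-0.5,0,1.5]
    - [0,-0.1,-1.0,0,1.5]
    - [0,-0.1,-1.0,0,1.5]
    - [0,-0.1,-1.0,0,1.5]

```text
clock: 20.4
eef_pos: [572.0, 154.8, 208.0]
tool_rot: [-1.545, 0.006, -1.814]
force: [21.3, -8.3, 15.5]
width: 29.1
```

```bash
python3 - <<'E'
from cell import ctrl
from ob import *
s=ctrl.read_state();print(s['clock'],s['eef_pos'],s['force'],s['torque'])
p=ctrl.get_image('side'); cv2.imwrite("pics/side16.png",p["image"][:,:,::-1])
for q in ['red_book','fore_foot','stop_foot']: print(q,[(a['location'],a['confidence']) for a in ctrl.mark_of(p,q)[:1]])
A=(235,130,70,80,7.0)
show('pics/side16.png','pics/_.png','side',A,tcp(0),.489)
im=np.hstack([crop(cv2.imread('pics/side16.png'),*A),cv2.imread('pics/_.png')])
cv2.imwrite('pics/side16c.png',cv2.resize(im,None,fx=.8,fy=.8))
E
```

```text
20.4 [572.01866112 154.82337366 207.9669179 ] [21.30843394 -8.28945342 15.50505062] [-2.19484504 -4.59933982  0.32213033]
red_book [([623.6, 138.9, 73.0], 0.9)]
fore_foot [([576.0, 153.2, 49.0], 0.8)]
stop_foot [([625.7, 141.9, 75.5], 0.68)]
```

View pics/side16c.png

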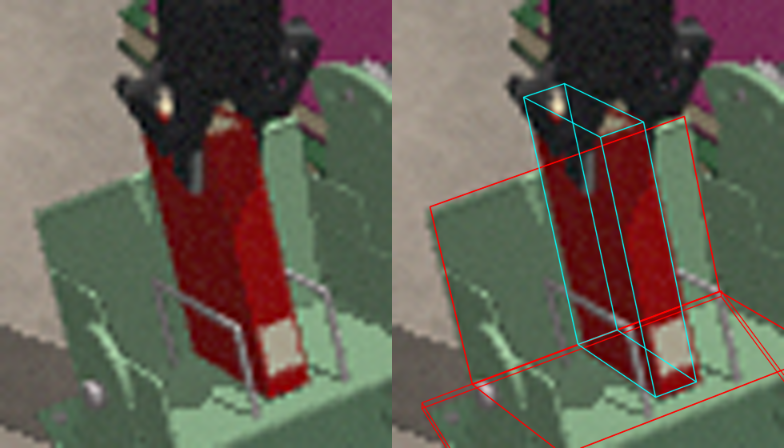

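Emit:
apply_moves:
  motion:
    - [0,0,0.6,0,1.5]
    - [0,0,0.6,0,1.5]
    - [0,0,0.6,0,5]
    - [0,0,0.6,0,5.5]
    - [0,0,0.6,0,5.5]
    - [0,0,0.6,0,5.5]

```text
clock: 21.35
eef_pos: [564.5, 157.1, 201.6]
tool_rot: [-1.573, -0.001, -1.811]
force: [-0.5, 0.1, -0.0]
width: 55.0
```

```bash
python3 - <<'E'
from cell import ctrl
from ob import *
s=ctrl.read_state();print(s['clock'],s['eef_pos'],s['force'],s['torque'],s['width'])
p=ctrl.get_image('side'); cv2.imwrite("pics/side17.png",p["image"][:,:,::-1])
for q in ['red_book','fore_foot','stop_foot']: print(q,[(a['location'],a['confidence']) for a in ctrl.mark_of(p,q)[:1]])
A=(235,130,70,80,7.0)
show('pics/side17.png','pics/_.png','side',A,tcp(0),.489)
im=np.hstack([crop(cv2.imread('pics/side17.png'),*A),cv2.imread('pics/_.png')])
cv2.imwrite('pics/side17c.png',cv2.resize(im,None,fx=.8,fy=.8))
E
```

```text
21.35 [564.47770955 157.10238958 201.64083855] [-0.48759177  0.06420512 -0.02453954] [ 0.00841639 -0.01613863  0.00945938] 55.00739729380479
red_book [([623.0, 140.1, 75.6], 0.82)]
fore_foot [([570.5, 154.4, 49.1], 0.83)]
stop_foot [([572.6, 153.7, 46.2], 0.88)]
```

View pics/side17c.png

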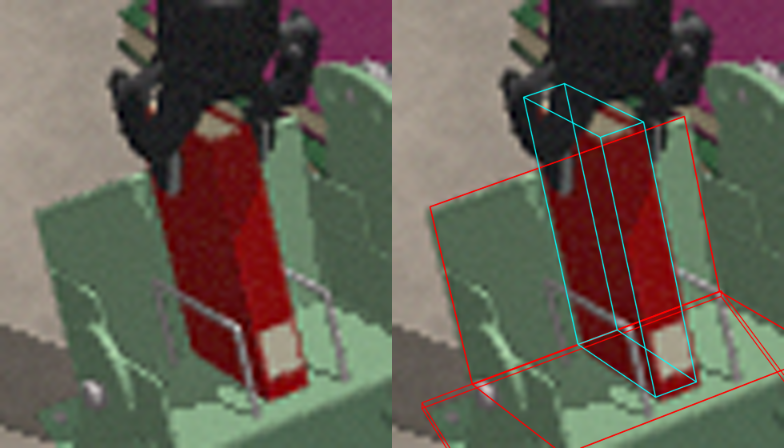

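Released, and the book stays put. I'll lift straight away and check the result.

Emit:
apply_moves:
  motion:
    - [0,-3,0,0,5.5]
    - [0,-7,0,0,5.5]
    - [0,-12,0,0,5.5]
    - [0,-16,0,0,5.5]
    - [5,-18,-5,0,5.5]
    - [10,-18,-10,0,5.5]
    - [16,-18,-14,0,5.5]
    - [16,-18,-14,0,5.5]

```text
clock: 22.55
eef_pos: [388.6, 32.7, 382.6]
tool_rot: [-1.571, -0.0, -1.813]
force: [0.8, 0.3, 0.3]
width: 54.9
```

```bash
python3 - <<'E'
from cell import ctrl
from ob import *
s=ctrl.read_state();print(s['clock'],s['eef_pos'],s['force'])
for n,A in (('side',(225,110,100,110,5.0)),('top',(140,110,140,110,5.0))):
    p=ctrl.get_image(n); cv2.imwrite(f"pics/{n}18.png",p["image"][:,:,::-1])
    for q in ['red_book','fore_foot','stop_foot','knob','blue_book','tan_book','tape_roll','pencil_mug','date_stamp','book_pile']: print(q,[(np.round(a['location']),a['confidence']) for a in ctrl.mark_of(p,q)[:1]])
    show(f'pics/{n}18.png',f'pics/{n}18c.png',n,A,tcp(0),.489)
E
```

```text
22.55 [388.61651059  32.74990202 382.63152804] [0.77055032 0.31973995 0.3142567 ]
red_book [(array([624., 141.,  75.]), 0.56)]
fore_foot [(array([575., 152.,  50.]), 0.84)]
stop_foot [(array([574., 151.,  47.]), 0.67)]
knob [(array([596., 320., 222.]), 0.47)]
blue_book [(array([598., 320., 222.]), 0.72)]
tan_book [(array([ 533., -357.,   -0.]), 0.72)]
tape_roll [(array([606., 419.,   1.]), 0.82)]
pencil_mug [(array([ 753., -128.,   -3.]), 0.86)]
date_stamp [(array([ 766., -298.,    1.]), 0.74)]
book_pile [(array([377., 419.,  -3.]), 0.85)]
red_book [(array([624., 145.,  76.]), 0.89)]
fore_foot [(array([573., 156.,  47.]), 0.58)]
stop_foot [(array([570., 155.,  46.]), 0.71)]
knob [(array([598., 322., 223.]), 0.56)]
blue_book [(array([ 521., -197.,    7.]), 0.63)]
tan_book [(array([ 533., -349.,    5.]), 0.56)]
tape_roll [(array([605., 418.,   4.]), 0.86)]
pencil_mug [(array([ 754., -126.,   -5.]), 0.91)]
date_stamp [(array([ 762., -298.,    0.]), 0.6)]
book_pile [(array([379., 416.,   0.]), 0.66)]
```

View pics/side18c.png

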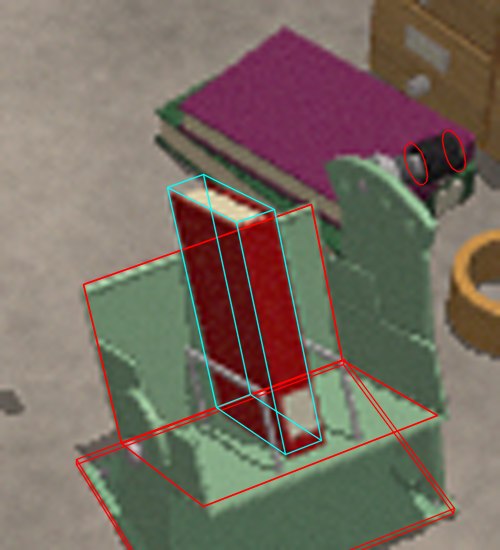

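View pics/top18c.png

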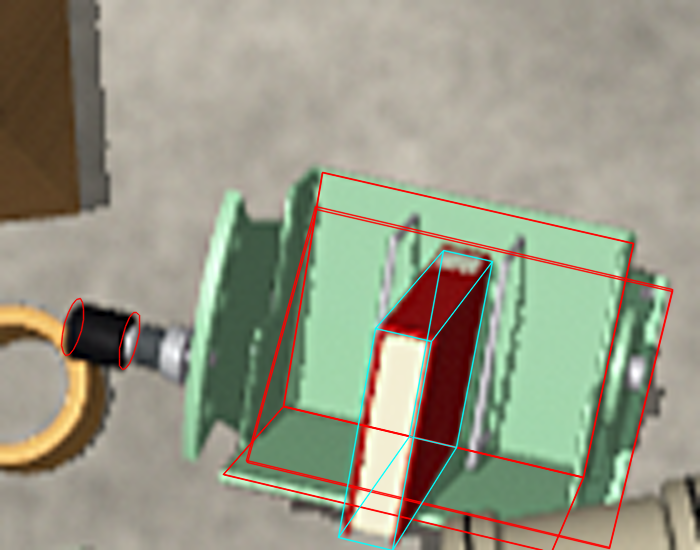

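```bash
python3 - <<'E'
from ob import *
ims=[]
for ox in (0,3,6):
    r=[]
    for n,A in (('top',(203,145,45,77,6.0)),('side',(253,140,45,65,6.0))):
        im=crop(cv2.imread(f'pics/{n}18.png'),*A)
        draw(im,n,bookseg(tcp(0,ox),.489),6,np.array(A[:2]),(255,255,0))
        r.append(im[:390])
    ims.append(np.vstack([np.vstack(r)]))
im=np.hstack(ims);print(im.shape);cv2.imwrite('pics/cmp.png',cv2.resize(im,None,fx=.75,fy=.75,interpolation=cv2.INTER_AREA))
E
```

```text
(780, 810, 3)
```

View pics/cmp.png

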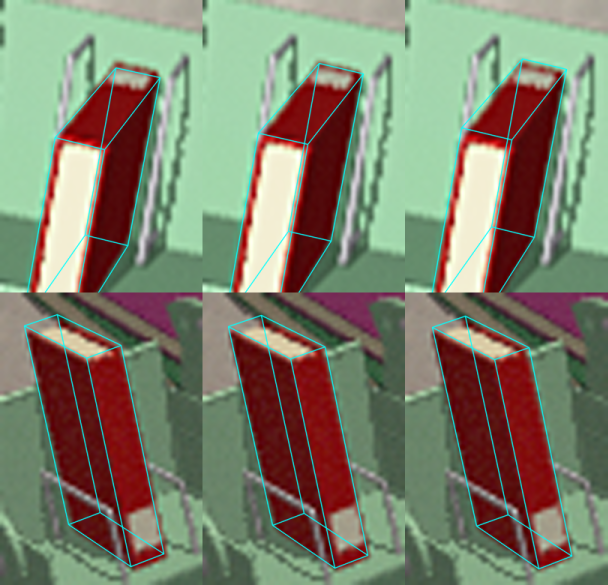

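The book sits about 0–3 mm from the stop. As a final check I'll press on the spine gently with closed fingertips, along the floor, so that it is fully seated.

```bash
python3 - <<'E'
from h import *
c=[388.6,32.7,382.6]
h=pose(PV,SY,[60,0,0])[0]; 
print(h,shift(c,-1.813,[h[0],h[1],345]),shift(c,-1.813,[h[0],h[1],178]))
E
```

```text
[677.28027849 128.73784241 110.        ] [-16.25   3.76  25.72] [-16.25  20.46  25.72]
```

Emit:
apply_moves:
  motion:
    - [-4,1,6,0,0]
    - [-8,1,12,0,0]
    - [-12,2,18,0,0]
    - [-16.25,3,24,0,0]
    - [-16.25,3.8,25.7,0,0]
    - [-16.25,9,25.7,0,0]
    - [-16.25,14,25.7,0,0]
    - [-16.25,18,25.7,0,0]
    - [-16.25,20.4,25.7,0,0]
    - [-16.25,20.4,25.7,0,0]

```text
clock: 24.9
eef_pos: [678.1, 131.1, 175.8]
tool_rot: [-1.575, -0.002, -1.811]
force: [-0.9, 0.2, 1.0]
width: -0.0
```

```bash
python3 - <<'E'
from cell import ctrl
from ob import *
s=ctrl.read_state();print(s['clock'],s['eef_pos'],s['force'],s['width'])
p=ctrl.get_image('side'); cv2.imwrite("pics/side19.png",crop(p["image"][:,:,::-1],225,80,130,130,4.5))
E
```

```text
24.9 [678.08110859 131.13872006 175.82502866] [-0.92392577  0.17192082  0.99197244] -0.02989752702232541
```

View pics/side19.png

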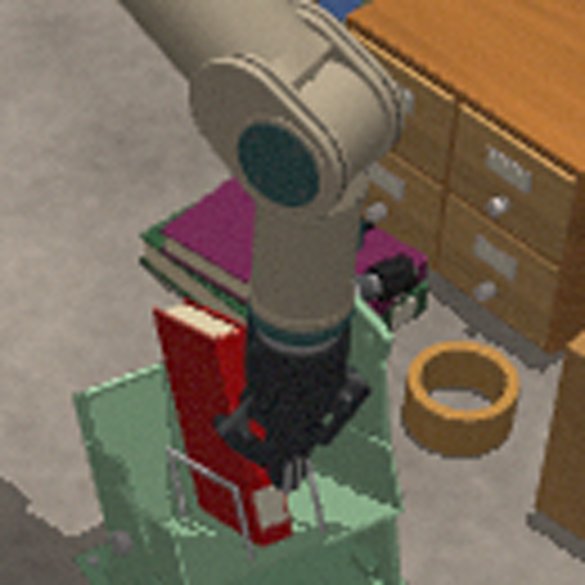

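Emit:
apply_moves:
  motion:
    - [0.1,-0.2,-1.0,0,0]
    - [0.1,-0.2,-2.0,0,0]
    - [0.1,-0.1,-2.6,0,0]
    - [0.1,0,-3.0,0,0]
    - [0.1,0.1,-3.3,0,0]
    - [0.1,0.2,-3.6,0,0]
    - [0.1,0.2,-3.6,0,0]

```text
clock: 25.82
eef_pos: [646.2, 138.9, 177.0]
tool_rot: [-1.567, 0.001, -1.811]
force: [4.1, 0.5, 1.0]
width: 0.0
```

Emit:
apply_moves:
  motion:
    - [0,0.15,-0.3,0,0]
    - [0,0.3,-0.6,0,0]
    - [0,0.45,-0.9,0,0]
    - [0,0.45,-0.9,0,0]

```text
clock: 26.32
eef_pos: [646.1, 140.7, 176.8]
tool_rot: [-1.549, 0.008, -1.813]
force: [16.8, -1.4, 9.8]
width: -0.2
```

Emit:
apply_moves:
  motion:
    - [0,0,0.5,0,0]
    - [0,0,2.0,0,0]
    - [0,0,4.5,0,0]
    - [0,-5,4.5,0,0]
    - [0,-11,4.5,0,0]
    - [0,-17,4.5,0,0]
    - [0,-17,4.5,0,0]
    - [0,-17,4.5,0,0]

```text
clock: 27.32
eef_pos: [678.3, 130.5, 340.8]
tool_rot: [-1.574, -0.001, -1.811]
force: [-0.4, 0.4, 0.0]
width: -0.1
```

```bash
python3 - <<'E'
from cell import ctrl
from ob import *
s=ctrl.read_state();print(s['clock'],s['eef_pos'],s['force'])
p=ctrl.get_image('side'); cv2.imwrite("pics/side20.png",p["image"][:,:,::-1])
for q in ['red_book','fore_foot','stop_foot','knob','blue_book']: print(q,[(np.round(a['location']),a['confidence']) for a in ctrl.mark_of(p,q)[:1]])
A=(225,110,120,110,5.0)
show('pics/side20.png','pics/side20c.png','side',A,tcp(0),.489)
E
```

```text
27.325 [678.25613077 130.50302588 340.75365091] [-0.40816371  0.40768861  0.04085909]
red_book [(array([626., 146.,  75.]), 0.57)]
fore_foot [(array([573., 154.,  47.]), 0.57)]
stop_foot [(array([573., 151.,  47.]), 0.72)]
knob [(array([594., 323., 222.]), 0.64)]
blue_book [(array([ 519., -196.,    7.]), 0.9)]
```

View pics/side20c.png

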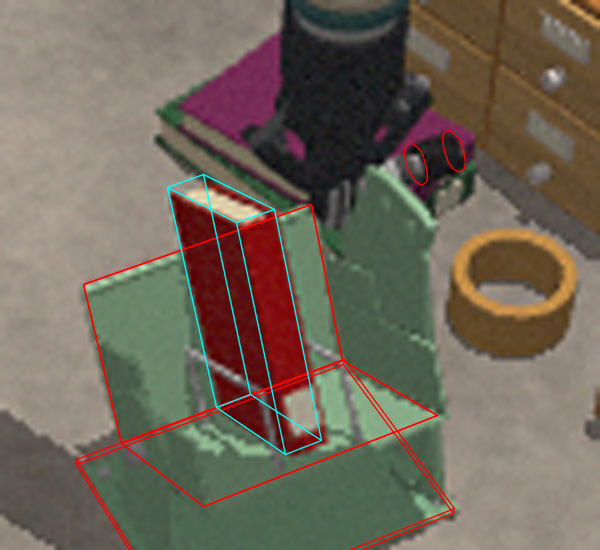

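View pics/side20.png

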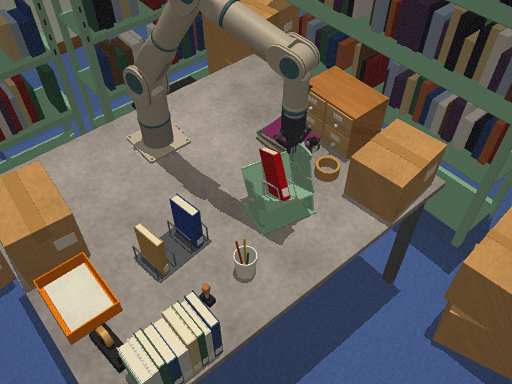

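The red book stands at (275,175) in the side view, in the middle bay and against the stop. The other things are where they were, and the gripper hangs clear above at (293,135). I'm handing in.

```bash
python3 -c "
from cell import ctrl
print(ctrl.finish_job())"
```

```text
the job is handed in; nothing more can be done
None
```

I handed the job in with about 27 s on the clock; no verdict is reported, so this rests on my own checks.

**What I did**
- **Plunger and lever:** I pulled the plunger out (about 11 mm, then about 15 mm), swung the lever to the third hole, and let the pin go home. Then I released the knob.
- **Red book:** I gripped it off-centre near its spine and lifted it out of the sorter over the blue book. In the middle bay of the trough I pushed its bottom fore-edge corner against the back stop, so it turned in the fingers until it stood square to the sloping floor.
- **Seating:** I pressed it down with about 30 N and pushed it against the stop with about 22 N, then released it. Afterwards I pushed its spine with closed fingertips at about 17 N, and it did not move.

**Last checks**
- **Trough:** The model drawn at 0.489 rad with the plunger home matches the picture to about a pixel.
- **Book:** Its tilt matches the floor's. In the last picture the networks put the fore-edge and the stop within about 3 mm of each other, all of it sideways.
- **Other things:** The last full measurement, before the final push, found everything else within about 8 mm of its start. The final picture shows no change.
- **Force:** The tool force read zero with the gripper clear.

**What disagreed**
- The picture overlay put the book about 2–3 mm uphill of the stop. That is within the 6 mm limit, but the push test suggested no gap.
- Two network reports were clearly wrong and I ignored them: once the blue book was placed at the knob, and once the stop foot at the red book.

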